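Refill the key-box dispenser beside the new lockers

TASK

Refill the counter-top dispenser with the boxed lock-and-key sets lying on the counter: flip the ratchet pawl over by its red thumb tab so that the pusher is freed, draw the pusher fully back, and lay every box in the channel in front of it, crosswise between the rails, one behind the other. Then flip the pawl back down onto the rack and slide the pusher up so that the boxes close up and the front one presses the stock switch's roller lever just until it clicks, without overtravel. Last, put the dispenser back in service by pressing its keys fully, one at a time: amber, then blue, then green; leave the pen cup, tape dispenser and stapler where they are.

Things in the scene. Friction and masses are not known exactly. Their poses are not given: they have to be found in the camera images.
- magazine: the fixed dispenser: base plate 135 x 405 x 8 mm with a box channel, a toothed rack beside it and a grey key housing at the front end. Origin on the counter under the channel's middle; z up, y along the channel to the front, x across; rack on the -x side. Channel floor z = 8 mm, 60 mm clear between rails (tops z = 22 mm). Rack x -70 to -54, y -200 to +24, tooth tips z = 20.5, pitch 14 mm
- front_wall (a point): point on the channel floor at the middle of the front wall's inner face (magazine y = +110 mm; wall 58 mm high). Behind it the key housing: magazine y +116 to +200, x -86 to +49 mm, top at z = 58 mm
- pusher (a joint): blue pusher in the channel, m: 0 fully back, grows to the front, at most 0.185; its face is at magazine y = -110 mm + value. Starts at 0.13 to 0.175. Stiff slide: 2.5 N friction plus 6 N at 0.1 m/s, stays where left. Pawl down: clicks forward over the rack, locked backward (one tooth of play). With n boxes closed up and the switch clicked it should end at 0.200 - 0.040 n, within 4 mm
- pusher_face (a point): point on the channel floor under the middle of the pusher's front face (54 mm wide, up to 46 mm above the counter); axes as the magazine's
- pusher_grip (a point): point to grip on the pusher's black upright handle: 24 mm wide across the channel (magazine x), 14 mm deep (y), 15 mm behind the face; this point is 74 mm above the counter, the handle's top 96 mm. Grip it from above
- pawl (a joint): bell-crank ratchet pawl on the pusher, hinged about a level axis across the channel, rad: 0 to 0.25 down on the rack (rocks over the teeth), grows as the claw lifts, 1.5 thrown fully over. Rests at either end by its weight, tips over past about 1.05. Push its red tab forward (0.5 N) to throw it over, its raised arm backward to engage it again; this takes less force than moving the pusher
- pawl_pivot (a point): the pawl's hinge axis: 40 mm above the counter, at magazine x = -62 mm, 43 mm behind the pusher's face
- pawl_tab (a point): centre of the red thumb bar (12 mm thick, 18 mm along x) at the end of the pawl's tab, 34 mm from the pivot: straight above it when engaged, level in front of it when thrown over
- pawl_claw (a point): the claw at the end of the pawl's 12 mm wide steel arm, 42 mm from the pivot: when engaged behind it and 30 degrees below level, when thrown over behind and above it (56 degrees above level)
- stock_switch (a joint): roller lever, 45 mm, on an upright hinge in the channel's front corner, rad: 0 free, grows as it is pushed to the front wall (spring, 0.7 to 1.6 N at the roller). Clicks at 0.20; overtravel beyond 0.42; solid at 0.55. Gap from the front box's face to the front wall: 32 mm first touch, 24 mm at 0.20, 20 mm at 0.30, 15 mm at 0.42
- switch_roller (a point): centre of the switch's white roller (10 mm diameter, 12 mm high), 34 mm above the counter
- key_amber (a joint): the amber key, m: 0 up, 0.006 fully down; counts as pressed beyond 0.004. Spring, about 1.5 N at first and 5 N fully down
- key_blue (a joint): the blue key, m: 0 up, 0.006 fully down; counts as pressed beyond 0.004. Spring, about 1.5 N at first and 5 N fully down
- key_green (a joint): the green key, m: 0 up, 0.006 fully down; counts as pressed beyond 0.004. Spring, about 1.5 N at first and 5 N fully down
- key_amber_top (a point): middle of the top of the amber key's round cap (22 mm across), 80 mm above the counter when up; the keys stand in a row across the housing, 42 mm apart: blue on the rack side, green, amber
- key_blue_top (a point): middle of the top of the blue key's round cap (22 mm across), 80 mm above the counter when up; the keys stand in a row across the housing, 42 mm apart: blue on the rack side, green, amber
- key_green_top (a point): middle of the top of the green key's round cap (22 mm across), 80 mm above the counter when up; the keys stand in a row across the housing, 42 mm apart: blue on the rack side, green, amber
- box_red: one of two to four boxed lock-and-key sets (the others are absent): a rigid cardboard carton 52 x 40 x 40 mm, 110 g, with a red band round it. Origin at its CENTRE, x along its 52 mm length; the other two sides are equal, so either may lie underneath. It starts lying on the counter to the robot's right, x level
- box_yellow: one of two to four boxed lock-and-key sets (the others are absent): a rigid cardboard carton 52 x 40 x 40 mm, 110 g, with a yellow band round it. Origin at its CENTRE, x along its 52 mm length; the other two sides are equal, so either may lie underneath. It starts lying on the counter to the robot's right, x level
- box_violet: one of two to four boxed lock-and-key sets (the others are absent): a rigid cardboard carton 52 x 40 x 40 mm, 110 g, with a violet band round it. Origin at its CENTRE, x along its 52 mm length; the other two sides are equal, so either may lie underneath. It starts lying on the counter to the robot's right, x level
- box_teal: one of two to four boxed lock-and-key sets (the others are absent): a rigid cardboard carton 52 x 40 x 40 mm, 110 g, with a teal band round it. Origin at its CENTRE, x along its 52 mm length; the other two sides are equal, so either may lie underneath. It starts lying on the counter to the robot's right, x level
- pen_cup: bystander: black round cup 74 mm across, 95 mm high, with pens standing in it to 146 mm, beyond the dispenser; origin under its middle
- tape_dispenser: bystander: black tape dispenser 50 x 120 mm, 75 mm high, beyond the dispenser; origin under its middle
- stapler: bystander: red stapler 34 x 135 mm, 55 mm high, on the counter left of the robot; origin under its middle

How it is judged:
By the outcome, as a careful person would: the job done as asked, in the order asked, and still so for the second after the job is handed in, with the robot touching nothing.
Of box_red, box_yellow, box_violet, box_teal only 2 to 4 are there at a start; the rules pass over those that are not, and their reading is None.
At some moment in a run one of box_red, box_yellow, box_violet, box_teal may be knocked a few centimetres aside while the robot is not near it.
Once in a run the grip may slacken for a moment while it holds something.
It also fails if it takes over 208 s, if anything falls off the work surface, if the arm or the gripper's body presses on something with over 40 N, if the wrist force passes 120 N, or if a joint passes its speed limit or range.

ROBOT

A 6-joint arm with a two-finger parallel gripper is mounted at the origin on the work surface. World frame = base frame: x ahead of the robot, y to its left, z up, the work surface at z = 0. Lengths are in m, angles in rad, forces in N, time in s.
With the tool pointing down it reaches from about 0.275 to 0.825 m from the base axis. Payload 4.9 kg.
Tool frame: the origin (TCP) lies midway between the tips of the shut fingers; the grasp point (between the pads) lies 19 mm behind it (bot.grip_depth is the distance from the TCP to the grasp point, in m); y points along the fingers, x is the direction in which the jaws open and shut, and the axes are right-handed (so a half turn about y gives the same grasp; the last joint's range is limited). The gripper opens to 85 mm and grips with 20 to 120 N. Pads are 22 mm wide; open, the fingers measure 114 mm over their backs; the gripper's body (76 mm by 85 mm) begins 54 mm behind the grasp point. The pads swing forward as they close: fully open they stand 13 mm farther back than shut.
Start: joints at [-1.299, 0.326, -0.193, 1.052, 0, 1.437], TCP at [0.217, -0.505, 0.231] pointing down, gripper open.
Joint ranges: [-2.65, 2.65], [-0.97, 1.79], [-1.3, 1.35], [-1.93, 2.1], [-1.47, 1.37], [-3.14, 3.14]. Speed limits (rad/s): [2.57, 2.57, 3.14, 3.14, 3.14, 3.14].

INTERFACE

Orientations are given as a unit quaternion [w, x, y, z].
In Python, from cell import bot gives the robot as it stands. Calls block until the motion is done:
- bot.move_pose(position, orientation): joint-space move of the TCP to a pose.
- bot.move_linear(position, speed=0.15, rotation=None, until_force=None): straight line of the TCP; rotation=None keeps the orientation; speed is the mean speed in m/s. With until_force (N) it stops when the force on the tool has changed by that much, and returns True; else False.
- bot.goto_joints(angles): joint-space move.
- bot.set_gripper(opening, grasp_force=None): opening from 0.0 (shut) to 1.0 (fully open); grasp_force is the grip in N (None keeps the last); returns when the fingers have stopped.
- bot.wait(seconds).
- bot.solve_ik(position, orientation): joint angles nearest the present ones, or None.
- bot.camera(name): name is "side" or "top" or "wrist"; returns the picture (384x512x3 uint8, red, green, blue); there is no depth.
- bot.calibration(name): a dict with "mtx" (3x3 intrinsics, pixels), "extrinsics" (4x4, takes a point from world to camera coordinates); the wrist camera has in their place "hand_eye" (4x4, takes a point from camera to tool coordinates, whose origin is the TCP and whose axes are the tool frame's). Camera axes: x right, y down, z forward; pixel columns grow to the right and rows downward; lengths in m; the calibration is good to about 2 mm. A picture is of the moment at which its call begins: read the wrist's pose just before it. calibration takes no time and is no camera call.
A pose or a line that the arm cannot do raises bot.PlanningError and nothing moves.
- bot.close_job(): hands the job in, once; it reports no verdict.
Trained networks look in the newest picture that a camera, given by its name, has taken for a name from the list of things; names that differ only in an ending like _2 or _b are one class to them, and where a whole thing is asked for, a point or a joint stands for the part that bears it (a point fixed in the world has none). Each returns a list of dicts, best first, with "confidence" (0 to 1); they miss things now and then, are a little off and sometimes report something else, mostly with a low value. They report only what shows in the picture. A call takes as long as a camera call.
- bot.search_frame(camera, thing): "bbox" ([left, top, width, height] in pixels, round what is visible of it).
Readings, each from a call of its own:
- bot.read_clock(): time.
- bot.read_joint_positions(): joint angles.
- bot.read_joint_vel(): joint speeds.
- bot.read_joint_efforts(): joint torques, N m.
- bot.read_position(): TCP position.
- bot.read_tool_rot(): TCP orientation.
- bot.read_ft_force(): force on the tool from outside, world axes, zero at the start.
- bot.read_moment(): the same for the moment, N m.
- bot.read_gripper_width(): opening from 0.0 (shut) to 1.0 (fully open).
Only numpy, scipy, OpenCV 4.12 (cv2) and the standard library are available. Lean on these libraries where they do the work, as an engineer would, in place of code of your own. Each camera call takes 0.05 s, during which the arm holds its last target. There are 200 camera calls.

## Working session

There is one attempt and no reset: what is moved stays moved. The work goes in short steps, each a Python script; the robot and the scene stay as the last script left them, time stands still between calls to the robot, and variables do not carry over. Pictures are saved under pics/ and viewed, about 12 in all and at most 16, crops included, and the job is handed in when it is done.

```bash
ls; mkdir -p pics; python3 - <<'E'
from cell import bot
import cv2,numpy as np
for c in("top","side","wrist"):
    im=bot.camera(c); cv2.imwrite(f"pics/{c}0.png",im[:,:,::-1])
    k=bot.calibration(c); print(c,{a:np.round(b,4).tolist() for a,b in k.items()})
    if c!="wrist":
        for t in "magazine pusher pusher_grip pawl_tab pawl_claw switch_roller key_amber_top key_blue_top key_green_top box_red box_yellow box_violet box_teal pen_cup tape_dispenser stapler".split():
            print(t,[(np.round(d["bbox"]).tolist(),round(d["confidence"],2)) for d in bot.search_frame(c,t)[:2]])
print(bot.read_tool_rot(),bot.read_clock())
E
```

```text
pics
top {'mtx': [[445.836, 0.0, 253.6027], [0.0, 445.836, 191.6874], [0.0, 0.0, 1.0]], 'extrinsics': [[-0.0175, -0.9997, 0.0195, 0.0122], [-0.9955, 0.0156, -0.0934, 0.5197], [0.093, -0.021, -0.9954, 1.2901], [0.0, 0.0, 0.0, 1.0]]}
magazine [([156.0, 156.0, 146.0, 56.0], 0.8)]
pusher [([217.0, 174.0, 27.0, 33.0], 0.7), ([156.0, 157.0, 144.0, 58.0], 0.22)]
pusher_grip [([220.0, 170.0, 23.0, 36.0], 0.83)]
pawl_tab [([215.0, 168.0, 31.0, 34.0], 0.75), ([224.0, 200.0, 19.0, 2.0], 0.63)]
pawl_claw [([228.0, 199.0, 14.0, 9.0], 0.47), ([365.0, 215.0, 25.0, 21.0], 0.21)]
switch_roller []
key_amber_top [([172.0, 162.0, 8.0, 7.0], 0.38)]
key_blue_top [([172.0, 191.0, 6.0, 10.0], 0.56), ([225.0, 197.0, 20.0, 9.0], 0.25)]
key_green_top []
box_red [([366.0, 215.0, 24.0, 19.0], 0.79)]
box_yellow []
box_violet [([324.0, 218.0, 21.0, 21.0], 0.67), ([225.0, 199.0, 18.0, 6.0], 0.61)]
box_teal [([362.0, 173.0, 19.0, 18.0], 0.78)]
pen_cup [([271.0, 88.0, 22.0, 36.0], 0.7)]
tape_dispenser [([157.0, 106.0, 42.0, 26.0], 0.85), ([219.0, 171.0, 22.0, 34.0], 0.41)]
stapler [([100.0, 240.0, 21.0, 50.0], 0.67),
[... 690 characters left out ...]
, 19.0], 0.31)]
box_red [([209.0, 329.0, 29.0, 37.0], 0.9), ([334.0, 194.0, 36.0, 45.0], 0.39)]
box_yellow []
box_violet [([206.0, 274.0, 25.0, 34.0], 0.76)]
box_teal [([267.0, 313.0, 32.0, 35.0], 0.94)]
pen_cup [([336.0, 189.0, 34.0, 51.0], 0.72), ([236.0, 141.0, 48.0, 118.0], 0.71)]
tape_dispenser [([304.0, 135.0, 20.0, 38.0], 0.92), ([235.0, 143.0, 46.0, 116.0], 0.63)]
stapler [([162.0, 125.0, 40.0, 17.0], 0.96)]
wrist {'mtx': [[323.6028, 0.0, 254.6479], [0.0, 323.6028, 188.081], [0.0, 0.0, 1.0]], 'hand_eye': [[1.0, -0.0003, 0.0002, 0.0001], [-0.0003, -0.2935, 0.956, -0.1422], [-0.0002, -0.956, -0.2935, 0.0757], [0.0, 0.0, 0.0, 1.0]]}
[ 0.59051438 -0.59046324  0.38900519 -0.38899986] 1.75
```

```bash
python3 - <<'E'
import cv2,numpy as np
a=cv2.imread("pics/top0.png")[80:260,145:405]; b=cv2.imread("pics/side0.png")[110:380,150:390]
a=cv2.resize(a,None,fx=3,fy=3,interpolation=cv2.INTER_CUBIC)
cv2.imwrite("pics/a.png",a)
cv2.imwrite("pics/b.png",cv2.resize(b,None,fx=2.2,fy=2.2,interpolation=cv2.INTER_CUBIC))
E
```

```text
(no output)
```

View pics/a.png

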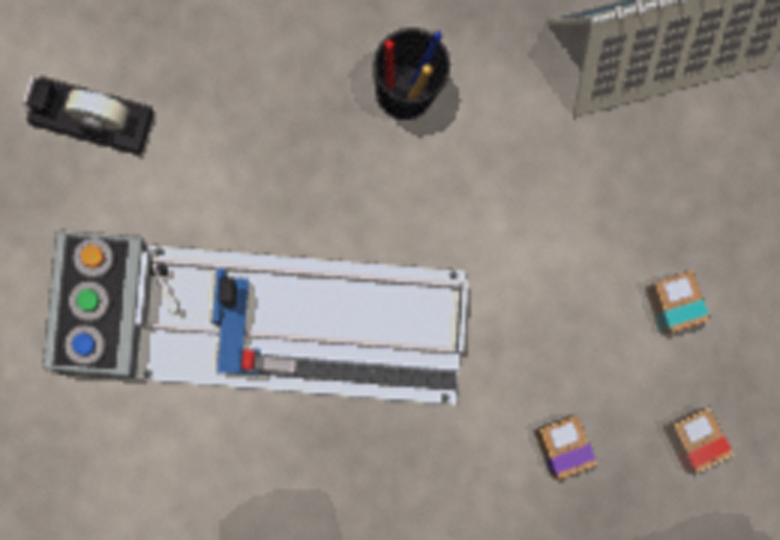

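View pics/b.png

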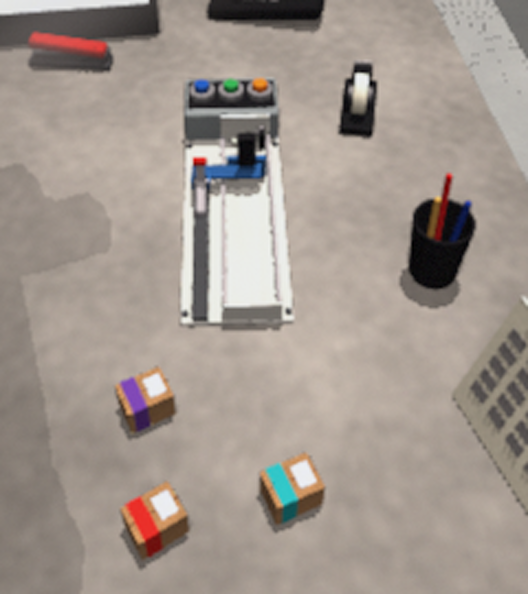

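```bash
cat > h.py <<'E'
from cell import bot
import cv2,numpy as np
from scipy.spatial.transform import Rotation as Ro
def rot(yaw):
    """tool pointing down, jaw (tool x) at world angle yaw"""
    c,s=np.cos(yaw),np.sin(yaw); x=np.array([c,s,0]); y=np.array([0,0,-1.])
    return Ro.from_matrix(np.column_stack([x,y,np.cross(x,y)]))
def quat(yaw): q=rot(yaw).as_quat(); return q[[3,0,1,2]]
def cam(name):
    """returns image (rgb), K, world->cam 4x4"""
    k=bot.calibration(name)
    if name=="wrist":
        p=np.array(bot.read_position()); q=np.array(bot.read_tool_rot())
        T=np.eye(4); T[:3,:3]=Ro.from_quat(q[[1,2,3,0]]).as_matrix(); T[:3,3]=p
        E=np.linalg.inv(T@np.array(k["hand_eye"]))
    else: E=np.array(k["extrinsics"])
    return bot.camera(name),np.array(k["mtx"]),E
def px2w(uv,z,K,E):
    uv=np.atleast_2d(uv).astype(float); d=np.c_[uv,np.ones(len(uv))]@np.linalg.inv(K).T@E[:3,:3]
    o=-E[:3,:3].T@E[:3,3]; return o+d*((z-o[2])/d[:,2])[:,None]
def w2px(P,K,E):
    c=np.atleast_2d(P)@E[:3,:3].T+E[:3,3]; u=c@K.T; return u[:,:2]/u[:,2:]
def save(im,n,f=1): cv2.imwrite(f"pics/{n}.png",cv2.resize(im[:,:,::-1],None,fx=f,fy=f,interpolation=cv2.INTER_CUBIC))
def move(p,yaw):
    bot.move_pose(list(p),list(quat(yaw)))
E
python3 - <<'E'
from h import *
im,K,E=cam("top")
for n,u,z in [("amber",(176,165.7),.08),("green",(174.3,180),.08),("blue",(172.7,195),.08),("rearfar",(301,170.7),.008),("rearnear",(297,214.3),.008),("red",(378.5,225),.04),("violet",(334,229),.04),("teal",(372,181),.04)]:
    print(n,px2w(u,z,K,E)[0].round(4))
q=bot.read_tool_rot();print(Ro.from_quat(np.array(q)[[1,2,3,0]]).as_matrix().round(2).tolist())
for y in(-1.57,1.57,0,3.14): print(y,[bot.solve_ik(p,list(quat(y))) for p in([.45,.1,.25],[.45,-.35,.06])])
E
```

```text
amber [0.5918 0.223  0.08  ]
green [0.5512 0.2278 0.08  ]
blue [0.5088 0.2323 0.08  ]
rearfar [ 0.5824 -0.1402  0.008 ]
rearnear [ 0.4517 -0.1247  0.008 ]
red [ 0.4154 -0.3576  0.04  ]
violet [ 0.406  -0.2273  0.04  ]
teal [ 0.5444 -0.344   0.04  ]
[[0.39, 0.0, 0.92], [-0.92, 0.0, 0.39], [0.0, -1.0, 0.0]]
-1.57 [array([ 0.05832189,  0.14783912, -0.3782762 ,  1.044681  ,  0.        ,
       -3.08406709]), array([-0.79050746,  0.53000525, -0.35744347,  0.68334762,  0.        ,
        2.35028886])]
1.57 [array([ 0.05832189,  0.14783912, -0.3782762 ,  1.044681  ,  0.        ,
        0.05911822]), array([-0.79050746,  0.53000525, -0.35744347,  0.68334762,  0.        ,
       -0.78971114])]
0 [array([ 0.05832189,  0.14783912, -0.3782762 ,  1.044681  ,  0.        ,
        1.62911822]), array([-0.79050746,  0.53000525, -0.35744347,  0.68334762,  0.        ,
        0.78028886])]
3.14 [array([ 0.05832189,  0.14783912, -0.3782762 ,  1.044681  ,  0.        ,
       -1.51088178]), array([-0.79050746,  0.53000525, -0.35744347,  0.68334762,  0.        ,
       -2.35971114])]
```

```bash
python3 - <<'E'
from h import *
move([.50,.07,.26],1.57-.115)
im,K,E=cam("wrist"); save(im,"w1",1.5); np.savez("w1",im=im,K=K,E=E)
for t in "pusher_grip pawl_tab pawl_claw switch_roller key_amber_top key_blue_top key_green_top".split():
    print(t,[(np.round(d["bbox"]).tolist(),round(d["confidence"],2)) for d in bot.search_frame("wrist",t)[:2]])
print(bot.read_clock())
E
```

```text
pusher_grip [([229.0, 140.0, 73.0, 94.0], 0.98)]
pawl_tab [([228.0, 145.0, 44.0, 23.0], 0.6)]
pawl_claw []
switch_roller [([328.0, 182.0, 5.0, 15.0], 0.65), ([402.0, 184.0, 19.0, 22.0], 0.62)]
key_amber_top [([399.0, 223.0, 14.0, 23.0], 0.72), ([405.0, 149.0, 28.0, 21.0], 0.67)]
key_blue_top [([405.0, 149.0, 26.0, 24.0], 0.74), ([398.0, 221.0, 19.0, 24.0], 0.62)]
key_green_top [([401.0, 185.0, 23.0, 24.0], 0.86)]
4.4917
```

View pics/w1.png

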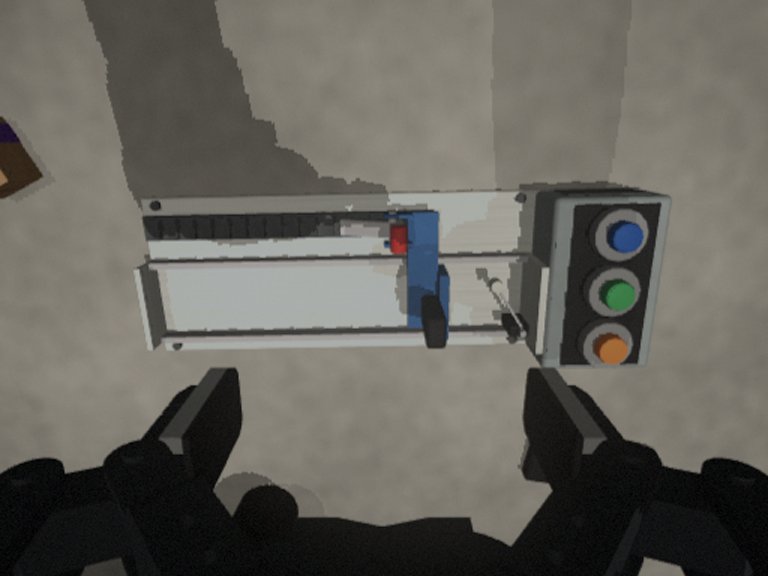

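```bash
cat >> h.py <<'E'
def blob(im,lo,hi,smin=110,vmin=70,roi=None):
    """centroid and area of largest blob with hue in lo..hi (OpenCV hue)"""
    h=cv2.cvtColor(im,cv2.COLOR_RGB2HSV); m=cv2.inRange(h,(max(lo,0),smin,vmin),(hi,255,255))
    if lo<0: m|=cv2.inRange(h,(180+lo,smin,vmin),(180,255,255))
    if roi is not None: r=np.zeros_like(m); a,b,c,d=roi; r[b:d,a:c]=m[b:d,a:c]; m=r
    n,_,st,ce=cv2.connectedComponentsWithStats(m); 
    if n<2: return None,0
    i=1+np.argmax(st[1:,4]); return ce[i],st[i,4]
E
python3 - <<'E'
from h import *
d=np.load("w1.npz"); im,K,E=d["im"],d["K"],d["E"]
roi=(360,120,450,250)
P={}
for n,lo,hi,s in[("amber",5,20,150),("green",50,80,110),("blue",105,125,150)]:
    c,a=blob(im,lo,hi,s,roi=roi); P[n]=px2w(c,.078,K,E)[0]; print(n,c,a,P[n].round(4))
v=P["amber"]-P["blue"]; yaw=np.arctan2(v[1],v[0]); print("len",np.hypot(*v[:2]),"yaw",yaw)
c,a=blob(im,-8,8,120,roi=(230,130,300,190)); print("tab",c,a,px2w(c,.078,K,E))
R=np.array([[np.cos(yaw),-np.sin(yaw)],[np.sin(yaw),np.cos(yaw)]])
g=P["green"][:2]; 
for n,u,z in[("railnearL",(150,262),.022),("railnearR",(530,254),.022),("railfarL",(165,331),.022),("railfarR",(505,327),.022),("cornNL",(143,200),.008),("cornFL",(150,348),.022),("tab",(399,240),.08),("housFR",(646,366),.058),("housNR",(669,196),.058),("housNL",(556,197),.058)]:
    w=px2w(np.array(u)/1.5,z,K,E)[0]; print(n,w.round(4),"rel green",(R.T@(w[:2]-g)).round(4))
save(im[120:250,210:450],"w1z",3.3)
E
```

```text
amber [406.82802548 232.14968153] 314 [0.5951 0.2259 0.078 ]
green [413.05494505 197.09157509] 273 [0.555  0.2316 0.078 ]
blue [418.03716216 158.02364865] 296 [0.5132 0.2356 0.078 ]
len 0.08246819425145974 yaw -0.11763293161555591
tab [265.43888889 159.42777778] 180 [[0.49641622 0.08101227 0.078     ]]
railnearL [ 0.5037 -0.12    0.022 ] rel green [-0.0097 -0.3552]
railnearR [0.533  0.1856 0.022 ] rel green [-0.0164 -0.0483]
railfarL [ 0.5641 -0.1229  0.022 ] rel green [ 0.0506 -0.351 ]
railfarR [0.5941 0.1629 0.022 ] rel green [ 0.0469 -0.0637]
cornNL [ 0.4554 -0.1196  0.008 ] rel green [-0.0577 -0.3605]
cornFL [ 0.5779 -0.1395  0.022 ] rel green [ 0.0663 -0.3659]
tab [0.4966 0.0815 0.08  ] rel green [-0.0403 -0.1559]
housFR [0.6241 0.2631 0.058 ] rel green [0.0649 0.0394]
housNR [0.4923 0.2737 0.058 ] rel green [-0.0672  0.0344]
housNL [0.4837 0.1947 0.058 ] rel green [-0.0665 -0.045 ]
```

View pics/w1z.png

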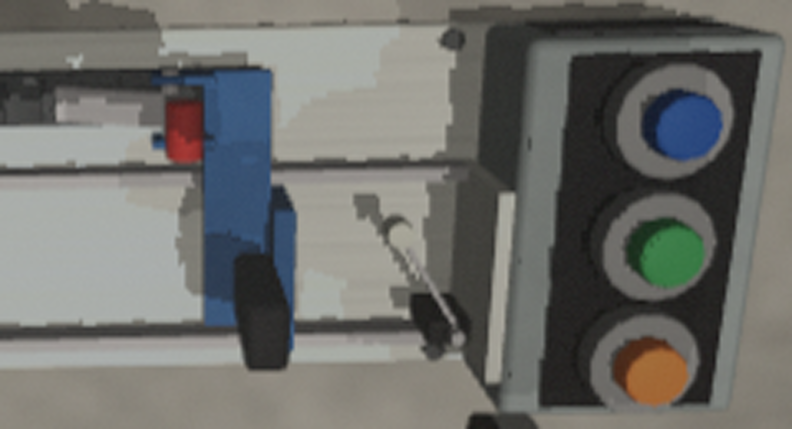

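```bash
python3 - <<'E'
from h import *
from scipy.optimize import least_squares
d=np.load("w1.npz"); im,K,E=d["im"],d["K"],d["E"]
z=lambda u,v:(u/3.3+210,v/3.3+120)
obs=[("NR",-86,200,58,z(783,35)),("FR",49,200,58,z(728,409)),("FL",49,116,58,z(497,408)),("NL",-86,116,58,z(530,38)),
("wN",-30,110,58,z(499,192)),("wF",30,110,58,z(486,384)),("cornN",-86,-205,8,(143/1.5,200/1.5)),
("A",23.5,None,80,z(658,375)),("G",-18.5,None,80,z(673,253)),("B",-60.5,None,80,z(690,126)),
]
U=np.array([o[4] for o in obs])
def model(p):
    x,y,t,ky,kx=p; c,s=np.cos(t),np.sin(t)
    P=np.array([[o[1]/1e3+(kx if o[2] is None else 0),ky if o[2] is None else o[2]/1e3,o[3]/1e3] for o in obs])
    return w2px(np.c_[x+c*P[:,0]-s*P[:,1],y+s*P[:,0]+c*P[:,1],P[:,2]],K,E)
r=least_squares(lambda p:(model(p)-U).ravel(),[.56,.07,-.1,.158,0],loss="soft_l1")
print(r.x.round(4)); print([(o[0],*e.round(1)) for o,e in zip(obs,model(r.x)-U)])
np.save("mag",r.x)
x,y,t,ky,kx=r.x
def w2m(w): c,s=np.cos(t),np.sin(t); dx,dy=w[0]-x,w[1]-y; return np.array([c*dx+s*dy,-s*dx+c*dy]).round(4)
for n,u,zz in[("handle top rear-near",z(235,254),.096),("handle top front-near",z(275,254),.096),("face top corner near",z(296,210),.046),("face bottom? ",z(274,70),.046),
 ("tab c",(265.4,159.4),.077),("roller top",z(396,228),.04),("claw arm end",z(57,105),.03),("tab rear edge",z(166,130),.08)]: print(n,w2m(px2w(u,zz,K,E)[0]))
E
```

```text
[ 0.5587  0.0707 -0.0918  0.1599 -0.0006]
[('NR', np.float64(2.7), np.float64(-1.2)), ('FR', np.float64(2.0), np.float64(1.2)), ('FL', np.float64(0.4), np.float64(3.1)), ('NL', np.float64(-0.5), np.float64(-0.1)), ('wN', np.float64(-0.6), np.float64(4.3)), ('wF', np.float64(-0.3), np.float64(-4.2)), ('cornN', np.float64(-5.0), np.float64(-0.3)), ('A', np.float64(0.0), np.float64(0.0)), ('G', np.float64(0.1), np.float64(0.4)), ('B', np.float64(-0.1), np.float64(-0.4))]
handle top rear-near [-0.0283  0.0192]
handle top front-near [-0.028   0.0313]
face top corner near [-0.0269  0.0443]
face bottom?  [-0.0758  0.0362]
tab c [-0.0628  0.0045]
roller top [-0.0175  0.0807]
claw arm end [-0.0629 -0.0384]
tab rear edge [-0.0636 -0.0007]
```

```bash
cat >> h.py <<'E'
try: MX,MY,MT=np.load("mag.npy")[:3]
except Exception: pass
def m2w(x,y,z):
    """magazine coordinates in mm -> world m"""
    c,s=np.cos(MT),np.sin(MT); x,y,z=x/1e3,y/1e3,z/1e3
    return np.array([MX+c*x-s*y,MY+s*x+c*y,z])
def w2m(w):
    c,s=np.cos(MT),np.sin(MT); dx,dy=w[0]-MX,w[1]-MY
    return np.array([c*dx+s*dy,-s*dx+c*dy])*1e3
YX=MT; YY=MT+np.pi/2    # jaw across / along the channel
E
python3 - <<'E'
from h import *
from scipy.optimize import least_squares
d=np.load("w1.npz"); im,K,E=d["im"],d["K"],d["E"]
z=lambda u,v:(u/3.3+210,v/3.3+120)
obs=[("NR",-86,200,58,z(783,35)),("FR",49,200,58,z(728,409)),("FL",49,116,58,z(497,408)),("NL",-86,116,58,z(530,38)),
("cornN",-86,-201,8,(143/1.5,200/1.5)),("A",23.5,None,80,z(658,375)),("G",-18.5,None,80,z(673,253)),("B",-60.5,None,80,z(690,126)),
("tab",-62,None,77,(265.4,159.4)),("tabclaw",-62,None,30,z(57,105)),("wall",None,110,58,z(492,288)),("railN",-30,None,22,(150/1.5,262/1.5)),("railN",-30,None,22,(530/1.5,255/1.5))]
def res(p,full=False):
    x,y,t,ky=p; c,s=np.cos(t),np.sin(t); out=[]
    for n,X,Y,Z,u in obs:
        w=px2w(u,Z/1e3,K,E)[0]; dx,dy=w[0]-x,w[1]-y; mx,my=(c*dx+s*dy)*1e3,(-s*dx+c*dy)*1e3
        if Y is None and n in"AGB": Y=ky*1e3
        out+=[(mx-X) if X is not None else 0,(my-Y) if Y is not None else 0]
    return np.array(out)
r=least_squares(res,[.56,.07,-.1,.158],loss="soft_l1"); print(r.x.round(4))
print([(o[0],*e.round(1)) for o,e in zip(obs,res(r.x).reshape(-1,2))]); np.save("mag",r.x)
E
python3 - <<'E'
from h import *
d=np.load("w1.npz"); im,K,E=d["im"],d["K"],d["E"]; z=lambda u,v:(u/3.3+210,v/3.3+120)
for n,u,zz in[("face corner",z(296,210),.046),("face2",z(272,70),.046),("tab c",(265.4,159.4),.077),("handle top far edge",z(268,368),.096)]: print(n,w2m(px2w(u,zz,K,E)[0]))
print(m2w(-62,0,60),bot.solve_ik(list(m2w(-62,-30,60)),list(quat(YX))),bot.solve_ik(list(m2w(0,-125,60)),list(quat(YY))))
E
```

```text
[ 0.5574  0.0705 -0.0954  0.1602]
[('NR', np.float64(1.8), np.float64(-2.6)), ('FR', np.float64(-1.0), np.float64(-2.0)), ('FL', np.float64(-3.2), np.float64(-0.2)), ('NL', np.float64(1.0), np.float64(0.6)), ('cornN', np.float64(2.6), np.float64(2.1)), ('A', np.float64(0.1), np.float64(0.1)), ('G', np.float64(-0.4), np.float64(-0.1)), ('B', np.float64(0.5), np.float64(0.0)), ('tab', np.float64(0.5), np.float64(0.0)), ('tabclaw', np.float64(0.6), np.float64(0.0)), ('wall', np.float64(0.0), np.float64(0.7)), ('railN', np.float64(-5.3), np.float64(0.0)), ('railN', np.float64(-4.4), np.float64(0.0))]
face corner [-25.71627834  44.54297085]
face2 [-74.64999596  35.60607797]
tab c [-61.51423752   4.68120369]
handle top far edge [10.84013385 29.8515119 ]
[0.49566889 0.07637059 0.06      ] [-0.05514773  0.41841976 -0.55829208  0.5940845   0.          1.61109337] [-0.23329844  0.4970892  -0.41790006  0.65580707  0.         -0.13785366]
```

```bash
python3 - <<'E'
from h import *
bot.set_gripper(0.0)
move(m2w(-62,-32,120),YX)
L=lambda x,y,z,s=.1,**k: bot.move_linear(list(m2w(x,y,z)),speed=s,**k)
L(-62,-32,68,.12); f0=np.array(bot.read_ft_force())
for y,z in[(-12,66),(-2,64),(6,62),(13,60),(21,57)]:
    L(-62,y,z,.06); print(y,z,(np.array(bot.read_ft_force())-f0).round(1))
L(-62,10,110,.15)
move(m2w(-55,-40,200),YY)
im,K,E=cam("wrist"); save(im,"w2",1.5); print(bot.read_clock())
E
```

```text
-12 66 [0.9 0.1 1.7]
-2 64 [0.1 0.2 0.5]
6 62 [0.8 0.4 1.1]
13 60 [ 0.9 -0.1 -0.6]
21 57 [ 0.1 -0.1  0.3]
10.875
```

View pics/w2.png

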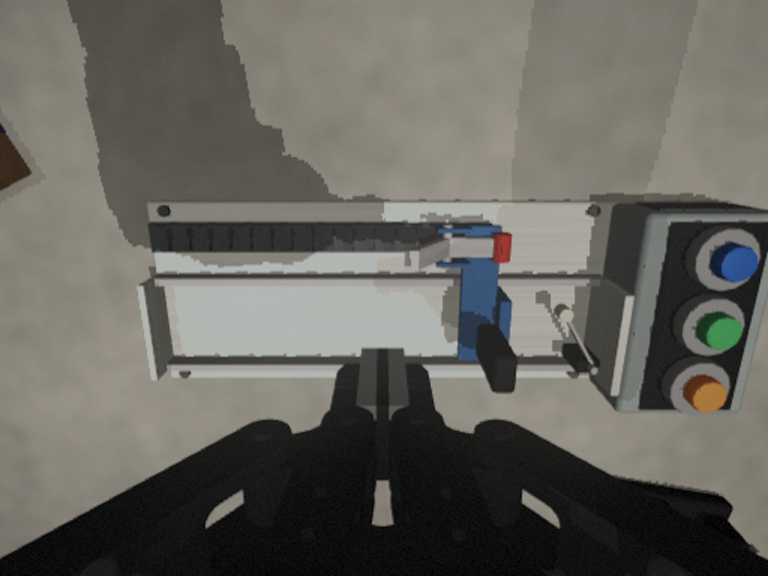

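```bash
python3 - <<'E'
from h import *
L=lambda x,y,z,s=.1,**k: bot.move_linear(list(m2w(x,y,z)),speed=s,**k)
bot.set_gripper(0.6)
move(m2w(0,30,140),YY); 
print(L(0,30,56,.12,until_force=12),w2m(bot.read_position()))
bot.set_gripper(0.0,60); print("w",bot.read_gripper_width(),(np.array(bot.read_ft_force())).round(1))
L(0,-112,56,.1); print(np.round(bot.read_ft_force(),1),bot.read_gripper_width())
h=L(0,-132,56,.03,until_force=14); p=bot.read_position(); print(h,w2m(p),p,np.round(bot.read_ft_force(),1)); np.save("stop",p)
bot.set_gripper(0.6); print(w2m(bot.read_position())); L(0,-125,150,.2)
print(bot.read_clock())
# look at boxes
move([.42,-.28,.25],0.0+1.2); im,K,E=cam("wrist"); save(im,"w3",1.5); np.savez("w3",im=im,K=K,E=E)
for b in "red violet teal yellow".split(): print(b,[(np.round(d["bbox"]).tolist(),round(d["confidence"],2)) for d in bot.search_frame("wrist","box_"+b)[:1]])
E
```

```text
False [ 0.67726834 29.8748009 ]
w 0.15368133417899438 [-0.3 -1.7  6.3]
[-2.5  0.9  5.9] 0.1579614462340962
True [   0.4150963  -124.88834796] [ 0.54589806 -0.0538975   0.05681088] [0.6 3.1 3.7]
[  -0.4090196  -125.15837677]
16.375
red [([157.0, 147.0, 64.0, 58.0], 0.96)]
violet [([268.0, 100.0, 56.0, 60.0], 0.93)]
teal [([221.0, 238.0, 48.0, 61.0], 0.56)]
yellow []
```

View pics/w3.png

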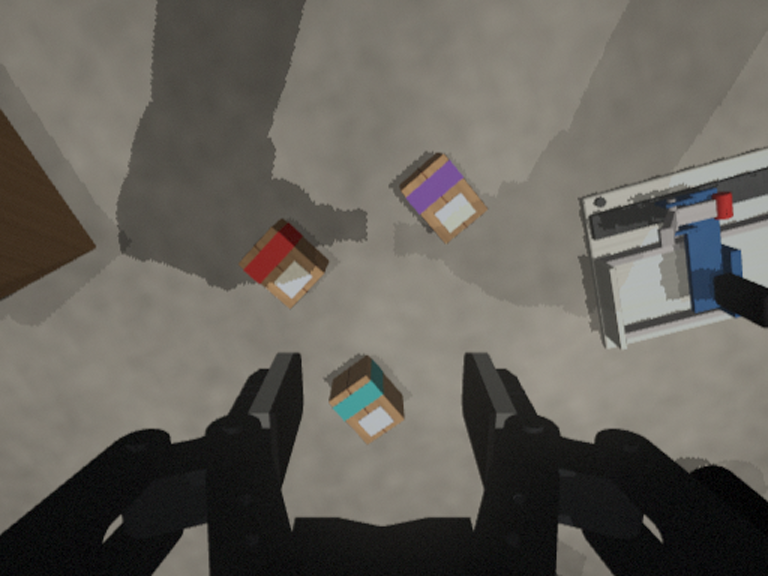

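```bash
cat >> h.py <<'E'
from scipy.optimize import minimize
BOX=np.array([[a*26,b*20,c*20] for a in(-1,1) for b in(-1,1) for c in(-1,1)])/1e3
def fitbox(im,K,E,bbox,z=.02,yaw0=None):
    """x,y,yaw of a 52x40x40 box by silhouette IoU inside bbox"""
    l,t,w,h=[int(v) for v in bbox]; l,t=max(l-6,0),max(t-6,0); hsv=cv2.cvtColor(im,cv2.COLOR_RGB2HSV)
    m=np.zeros(im.shape[:2],np.uint8); s=np.s_[t:t+h+12,l:l+w+12]; m[s]=(hsv[s][...,1]>80).astype(np.uint8)
    m=cv2.morphologyEx(m,cv2.MORPH_OPEN,np.ones((3,3),np.uint8))
    n,lab,st,_=cv2.connectedComponentsWithStats(m); pts=cv2.findNonZero((lab==1+np.argmax(st[1:,4])).astype(np.uint8))
    S=4; M=np.zeros((im.shape[0]*S,im.shape[1]*S),np.uint8); cv2.fillConvexPoly(M,cv2.convexHull(pts)*S+S//2,1)
    M=M[t*S-40 if t>10 else 0:(t+h+24)*S,:]; oy=t*S-40 if t>10 else 0
    def cost(p):
        c,s_=np.cos(p[2]),np.sin(p[2]); B=BOX@np.array([[c,s_,0],[-s_,c,0],[0,0,1]])+[p[0],p[1],z]
        u=w2px(B,K,E)*S-[0,oy]; N=np.zeros_like(M); cv2.fillConvexPoly(N,cv2.convexHull(u.round().astype(np.int32)),1)
        return 1-(M&N).sum()/(M|N).sum()
    c0=px2w((l+6+w/2,t+6+h/2),z,K,E)[0][:2]; best=None
    for a in(np.arange(-1.4,1.6,.35) if yaw0 is None else yaw0+np.array([-.2,0,.2])):
        r=minimize(cost,[*c0,a],method="Nelder-Mead",options=dict(initial_simplex=np.array([[*c0,a],[c0[0]+.008,c0[1],a],[c0[0],c0[1]+.008,a],[*c0,a+.2]]),maxiter=70))
        if best is None or r.fun<best.fun: best=r
    return best.x,1-best.fun
E
python3 - <<'E'
from h import *
d=np.load("w3.npz"); im,K,E=d["im"],d["K"],d["E"]
for b,bb in dict(red=(157,147,64,58),violet=(266,100,58,62),teal=(219,236,52,61)).items():
    x,s=fitbox(im,K,E,bb); print(b,x.round(4),round(s,3),"rad",np.hypot(x[0],x[1]).round(3))
E
```

```text
red [ 0.4146 -0.3578  0.4494] 0.965 rad 0.548
violet [ 0.4109 -0.226   0.3349] 0.964 rad 0.469
teal [ 0.5514 -0.3426  0.262 ] 0.934 rad 0.649
```

```bash
cat >> h.py <<'E'
def look(b):
    move([.42,-.28,.25],1.2); im,K,E=cam("wrist"); r=bot.search_frame("wrist","box_"+b)
    x,s=fitbox(im,K,E,r[0]["bbox"]); print(b,r[0]["bbox"],round(r[0]["confidence"],2),x.round(4),round(s,3)); return x,s
def pick(b,x):
    yaw=(x[2]+np.pi/2)%np.pi-np.pi/2
    bot.set_gripper(1.0); move([x[0],x[1],.12],yaw)
    h=bot.move_linear([x[0],x[1],.012],speed=.12,until_force=10); z=bot.read_position()[2]
    bot.set_gripper(0.0,50); w=bot.read_gripper_width(); print("pick",h,round(z,4),"w",round(w,3))
    bot.move_linear([x[0],x[1],.19],speed=.2); print("w lifted",round(bot.read_gripper_width(),3))
def place(y,x=0,z=21):
    move(m2w(x,y,160),YX); print("w",round(bot.read_gripper_width(),3))
    bot.move_linear(list(m2w(x,y,60)),speed=.2)
    h=bot.move_linear(list(m2w(x,y,z)),speed=.05,until_force=8); p=bot.read_position()
    print("place",h,w2m(p).round(1),round(p[2],4),np.round(bot.read_ft_force(),1),"w",round(bot.read_gripper_width(),3))
    bot.set_gripper(0.8); bot.move_linear(list(m2w(x,y,150)),speed=.2)
E
python3 - <<'E'
from h import *
x,s=look("violet"); assert s>.9
pick("violet",x); place(45)
move(m2w(-50,0,190),YY); im,K,E=cam("wrist"); save(im,"w4",1.5); print(bot.read_clock())
E
```

```text
Traceback (most recent call last):
  File "h.py", line 65, in look
    x,s=fitbox(im,K,E,r[0]["bbox"]); print(b,r[0]["bbox"],round(r[0]["confidence"],2),x.round(4),round(s,3)); return x,s
                      ~^^^
IndexError: list index out of range
```

```bash
python3 - <<'E'
s=open("h.py").read()
s=s.replace('''im,K,E=cam("wrist"); r=bot.search_frame("wrist","box_"+b)
''','''
    for i in range(4):
        if i: bot.move_linear([.42+.01*i,-.28,.25])
        im,K,E=cam("wrist"); r=[d for d in bot.search_frame("wrist","box_"+b) if d["confidence"]>.4]
        if r: break
''')
open("h.py","w").write(s)
E
python3 - <<'E'
from h import *
x,s=look("violet"); assert s>.9
pick("violet",x); place(45)
move(m2w(-50,0,190),YY); im,K,E=cam("wrist"); save(im,"w4",1.5); print(bot.read_clock())
E
```

```text
violet [268.8, 100.5, 56.9, 57.3] 0.6 [ 0.4106 -0.226   0.3467] 0.962
pick False 0.0126 w 0.598
w lifted 0.598
w 0.596
place True [-0.9 44.9] 0.0208 [-0.9  0.5  4. ] w 0.598
27.675
```

View pics/w4.png

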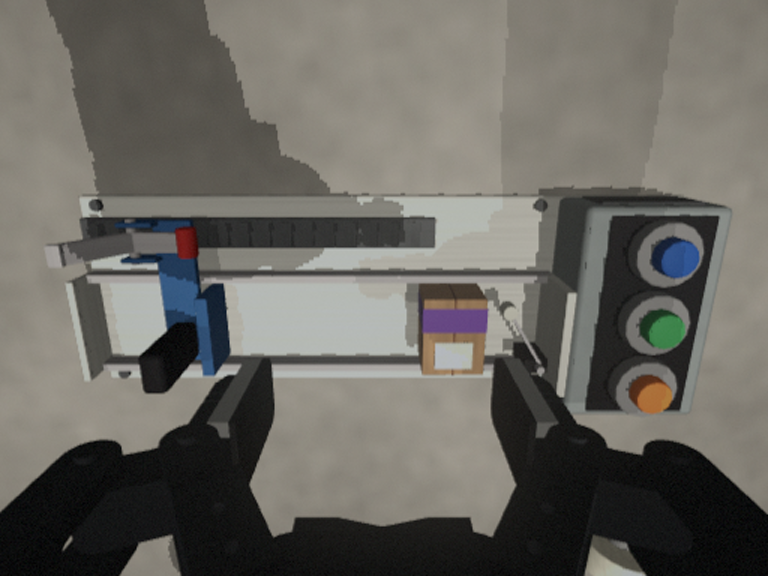

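```bash
python3 - <<'E'
from h import *
for b,y in(("red",0),("teal",-45)):
    x,s=look(b)
    if s<.9: print("poor"); break
    pick(b,x)
    if bot.read_gripper_width()<.5: print("lost"); break
    place(y)
move(m2w(-50,0,190),YY); im,K,E=cam("wrist"); save(im,"w5",1.5); print(bot.read_clock())
E
```

```text
red [156.4, 145.2, 64.0, 58.7] 0.82 [ 0.4145 -0.3583  0.4163] 0.963
pick False 0.0128 w 0.601
w lifted 0.596
w 0.6
place True [-0.9 -0. ] 0.0209 [-0.7 -0.4  4.1] w 0.6
teal [224.5, 236.2, 43.6, 59.4] 0.84 [ 0.5512 -0.3425  0.2601] 0.94
pick False 0.0129 w 0.598
w lifted 0.596
w 0.599
place True [ -0.9 -45. ] 0.0209 [-0.3  0.7  6. ] w 0.597
47.7667
```

View pics/w5.png

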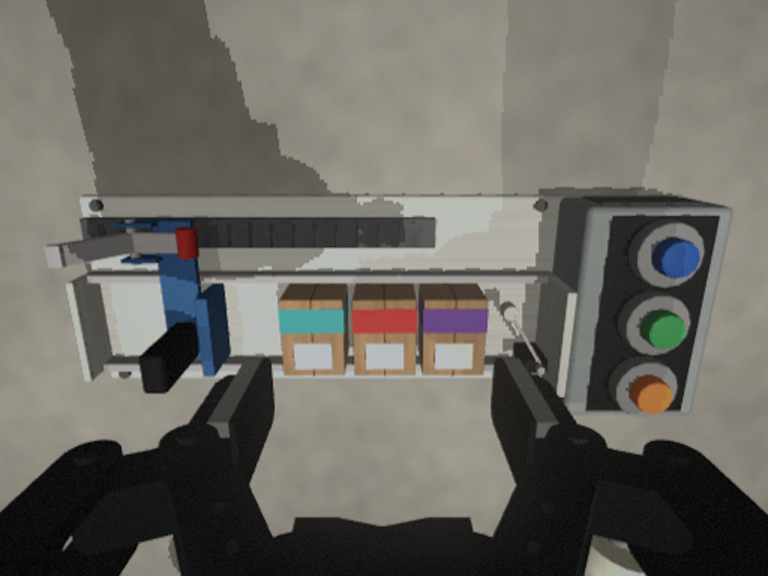

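```bash
python3 - <<'E'
from h import *
L=lambda x,y,z,s=.1,**k: bot.move_linear(list(m2w(x,y,z)),speed=s,**k)
bot.set_gripper(0.0)
move(m2w(-62,-144,125),YX)
L(-62,-144,61,.12,until_force=8); f0=np.array(bot.read_ft_force())
for y,z in[(-155,60),(-165,59),(-174,57),(-182,54),(-184,49)]:
    h=L(-62,y,z,.05,until_force=8); print(y,z,h,(np.array(bot.read_ft_force())-f0).round(1))
    if h: break
L(-62,-186,110,.15)
move(m2w(-50,-60,190),YY)
im,K,E=cam("wrist"); save(im[100:280,20:300],"w6",2.7); print(bot.read_clock())
E
```

```text
-155 60 False [-0.2  0.7 -1.2]
-165 59 False [-0.   0.3 -2.2]
-174 57 False [-0.2  0.6 -1.8]
-182 54 False [-0.3  0.  -2.9]
-184 49 False [ 0.3 -0.1 -1.9]
53.7083
```

View pics/w6.png

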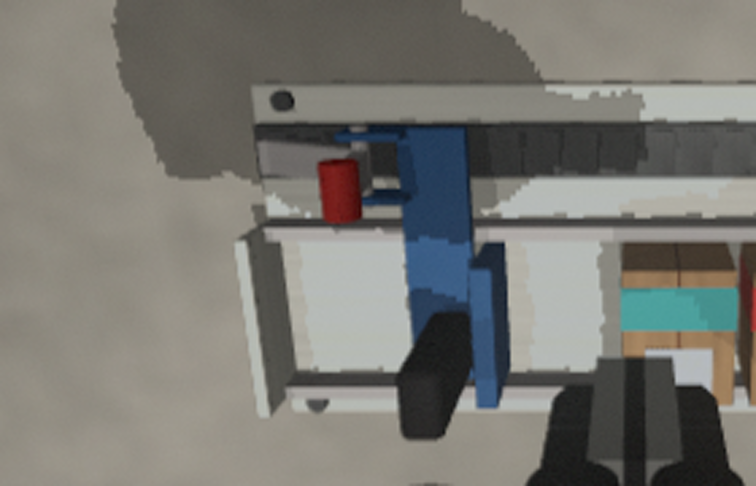

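```bash
python3 - <<'E'
from h import *
L=lambda x,y,z,s=.1,**k: bot.move_linear(list(m2w(x,y,z)),speed=s,**k)
bot.set_gripper(0.5)
move(m2w(0,-125,140),YY); print(L(0,-125,56,.12,until_force=12))
bot.set_gripper(0.0,80); print(bot.read_gripper_width(),w2m(bot.read_position()).round(1))
for y,v in((-90,.06),(-55,.06),(-49,.02)):
    h=L(0,y,56,v,until_force=30); print(y,h,w2m(bot.read_position()).round(2),np.round(bot.read_ft_force(),1),round(bot.read_gripper_width(),3))
h=L(0,-45,56,.02,until_force=25); print(h,w2m(bot.read_position()).round(2),np.round(bot.read_ft_force(),1),round(bot.read_gripper_width(),3))
bot.set_gripper(0.5); L(0,-45,150,.15)
move(m2w(-40,40,170),YY)
im,K,E=cam("wrist"); save(im[80:300,80:470],"w7",2); np.savez("w7",im=im,K=K,E=E); print(bot.read_clock())
E
```

```text
False
0.14946863923456052 [   0.7 -125. ]
-90 False [  0.73 -90.46] [-1.  -0.7  6.2] 0.152
-55 False [  0.75 -56.09] [-1.7 -3.5  6.7] 0.154
-49 False [  0.71 -50.61] [-1.4 -5.1  6. ] 0.152
False [  0.75 -46.67] [-0.3 -5.2  6. ] 0.153
59.825
```

View pics/w7.png

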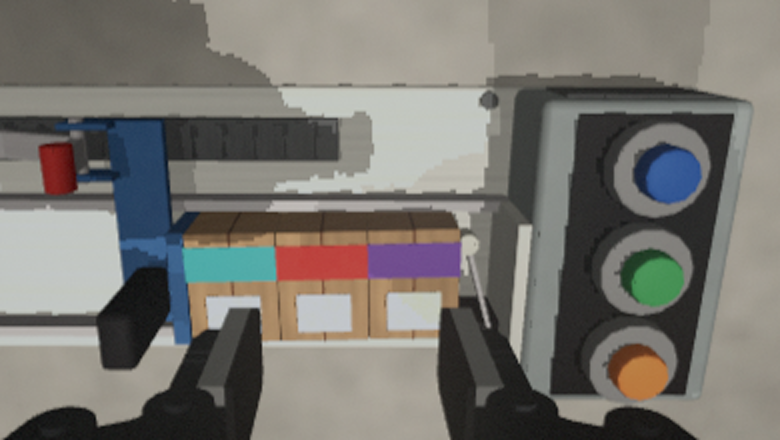

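```bash
python3 - <<'E'
from h import *
L=lambda x,y,z,s=.1,**k: bot.move_linear(list(m2w(x,y,z)),speed=s,**k)
move(m2w(0,-46.5,140),YY); L(0,-46.5,56,.12,until_force=12); bot.set_gripper(0.0,80); print(w2m(bot.read_position()).round(2))
for y in(-44.5,-43.7,-43):
    L(0,y,56,.015,until_force=25); p=w2m(bot.read_position()); print(y,p.round(2),np.round(bot.read_ft_force(),1))
    if p[1]>-45.4: break
bot.set_gripper(0.5); print(w2m(bot.read_position()).round(2)); L(0,-45,150,.15)
bot.set_gripper(0.0)
for n,kx in(("amber",23.5),("blue",-60.5),("green",-18.5)):
    move(m2w(kx,160.2,110),YX); L(kx,160.2,84,.1); f0=np.array(bot.read_ft_force())
    h=L(kx,160.2,70,.02,until_force=11); p=bot.read_position(); print(n,h,w2m(p).round(1),round(p[2],4),(np.array(bot.read_ft_force())-f0).round(1))
    bot.wait(.2); L(kx,160.2,110,.1)
move(m2w(-40,40,170),YY)
im,K,E=cam("wrist"); save(im[80:300,80:470],"w8",2); np.savez("w8",im=im,K=K,E=E); print(bot.read_clock())
E
```

```text
[  0.68 -46.61]
-44.5 [  0.72 -45.86] [-2.2 -4.9  6.3]
-43.7 [  0.69 -45.37] [-2.2 -5.8  7. ]
[ -0.11 -43.49]
amber True [ 24.2 160.4] 0.0741 [-1.1 -0.1  5.1]
blue True [-59.7 160.5] 0.074 [-1.2 -1.5  6.2]
green True [-17.9 160.5] 0.0741 [-1.5 -0.4  5.7]
72.7833
```

View pics/w8.png

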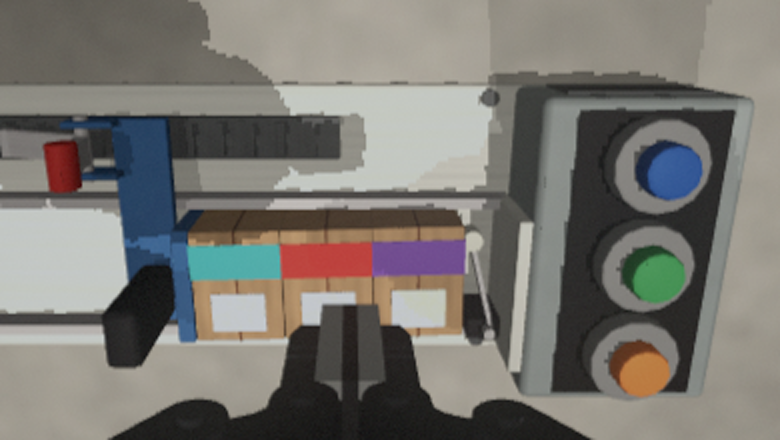

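```bash
python3 - <<'E'
from h import *
for f,u in(("w7",(460,260)),("w8",(464.5,258))):
    d=np.load(f+".npz"); print(f,w2m(px2w((u[0]/2+80,u[1]/2+80),.048,d["K"],d["E"])[0]).round(1))
im,K,E=cam("top"); save(im[80:260,145:405],"t2",3)
bot.close_job(); print(bot.read_clock())
E
```

```text
w7 [-14.5  89.1]
w8 [-14.2  90.5]
the job is handed in; nothing more can be done
the job is handed in; nothing more can be done
```

View pics/t2.png

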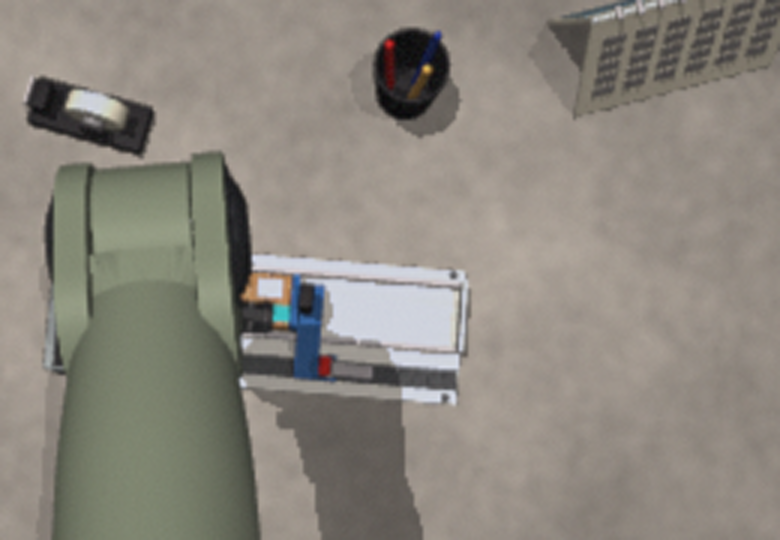

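The dispenser is refilled and the job is handed in, at about 73 s of robot time. Three boxes were present (violet, red, teal; no yellow). I threw the pawl over and drew the pusher back to its stop. I laid the boxes crosswise with violet at the front, put the pawl back down, and closed the boxes up. Then I pressed amber, blue and green in that order.

- **Pusher and switch:** The pusher ended at about 0.0796 to 0.0805 m against a target of 0.080. In the last picture the front box's face is at magazine y of about 90.5 mm, a gap of about 19.5 mm to the wall. That puts the switch just past its click and short of overtravel. The click itself can't be read directly, so this is inferred from position.
- **Second push:** The first push stopped at about 0.078 m because the arm gave slightly under load. I gripped the handle again and pushed about 1.5 to 2 mm further.
- **Keys:** Each key bottomed at about 74 mm above the counter, which is the full 6 mm stroke.
- **Last pictures:** The boxes are closed up square and the pawl is down on the rack. The pen cup and tape dispenser look unmoved. The stapler is outside the last cropped picture, but the robot never went near it.
- **Detection miss:** One box detection came back empty and succeeded on a retry. I saw no slipped grip and no knocked box.

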